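# Nest the cups on the spice carousel and hold the red jar to the front

## Task

Put the measuring cups away on the spice carousel: stand the medium (green) cup in the large blue cup fixed on the carousel, let go, then nest the small (yellow) cup inside the green one and let go. After that turn the carousel gently until the red-capped jar is squarely over the brass front pointer, and finish holding the carousel still with the gripper closed on its black centre handle; do not let go at the end. Leave everything else on the counter undisturbed.

Things in the scene. Friction and masses are not known exactly. Their poses are not given: they have to be found in the camera images.
- base: Fixed round dark steel foot of the carousel, 200 mm across, 12 mm high; origin at the centre of its underside, on the carousel's vertical axis. A low brass pointer bar 22 mm wide sticks out to 175 mm from the axis along the foot's own -x (roughly towards the robot, heading varies): that is the carousel's front.
- carousel (a joint): Turntable angle on its foot in rad, anticlockwise from above positive; 0 or 6.283 = red jar over the front pointer. Wooden disc 292 mm across, top 26 mm above the counter; no stops within a turn, stays where left, takes 0.08 N m. Fixed on it 98 mm out, every 72 degrees anticlockwise: red-capped jar, black-capped jar, large blue cup, two black-capped jars.
- handle (a point): Black bar handle (solid carousel_c0) at the carousel's centre, turning with it: 60 mm long along its own x, 16 mm wide along y, 26 mm high, on a post 12 mm thick on the axis. This point is its middle, 109 mm above the counter (underside 96 mm, top 122 mm). Its x axis lies along the line from the red jar through the axis, the red jar on its -x side.
- red_jar (a point): Centre of the top of the red-capped white spice jar (red band), 98 mm from the carousel's axis and 98 mm above the counter; moves with the turntable. The jars are 44 mm across; the three others, black-capped, are as high.
- front (a point): Point in the air over the brass front pointer, 98 mm from the carousel's axis and 98 mm above the counter, fixed: the red jar's top belongs here.
- large_in (a point): Centre of the inner floor of the large blue cup that is fixed on the carousel, 31 mm above the counter; moves with the turntable. The cup is 90 mm across outside, 84 mm inside, its rim 30 mm above this point (61 mm above the counter).
- medium_cup: Medium green measuring cup, loose: straight round cup 68 mm across outside, 60 mm inside, 52 mm high, about 120 g, upright; origin at the centre of its underside. Its thick floor is 12 mm.
- medium_in (a point): Centre of the inner floor of the medium green cup, 12 mm above its underside.
- small_cup: Small yellow measuring cup, loose: straight round cup 46 mm across outside, 38 mm inside, 58 mm high, about 80 g, upright; origin at the centre of its underside.
- oil_bottle: Green oil bottle 64 mm across, 240 mm high, a bystander; origin under its centre.
- butter_dish: Blue and white butter dish 110 x 170 mm, 80 mm high, a bystander; origin under its centre.
- salt_pot: Little terracotta salt pot 52 mm across, 45 mm high, a bystander near the cups; origin under its centre.
- spoon: Wooden spoon 180 mm long lying on the counter, a bystander; origin under its middle.
- mug: White mug 80 mm across, 95 mm high, a bystander; origin under its centre.
- trivet: Round wooden trivet with a glass top, 150 mm across, 21 mm high, a bystander; origin under its centre.
There are look-alikes about, which are no part of the job. There is more than one size of the medium_cup; the one meant has the size given above. There is more than one size of the small_cup; the one meant has the size given above.

How it is judged:
On the way, in this order (a step that is already met when the one before it is completed fails the run):
1. the medium green cup stands in the large blue cup, released (horizontal distance between medium_cup and large_in below 0.012 m and z of medium_cup in the frame of large_in between -0.005 and 0.005 m and angle between medium_cup's own z axis and vertical below 0.12 rad and contact force between the fingers and medium_cup below 0.3 N), for 0.2 s.
2. the small yellow cup stands in the green cup, released, the green one still in the blue one (horizontal distance between medium_cup and large_in below 0.012 m and z of medium_cup in the frame of large_in between -0.005 and 0.005 m and angle between each of medium_cup, small_cup's own z axis and vertical below 0.12 rad and horizontal distance between small_cup and medium_in below 0.012 m and z of small_cup in the frame of medium_in between -0.005 and 0.005 m and contact force between the fingers and small_cup below 0.3 N), for 0.2 s.
3. the carousel is turned so that the red-capped jar is over the front pointer (horizontal distance between red_jar and front below 0.015 m), for 0.2 s.
At the end, for the whole second after the job is handed in: Red jar within 15 mm of the point over the front pointer, carousel still, fingers holding its handle (over 2 N); green cup in the blue, yellow in the green, each upright (0.12 rad) on the next one's floor (5 mm in height, 12 mm off centre), not touched by the fingers (all of step 2 and contact force between the fingers and medium_cup below 0.3 N and horizontal distance between red_jar and front below 0.015 m and velocity of joint carousel between -0.05 and 0.05 rad/s and contact force between the fingers and carousel_c0 above 2 N); the arm keeps its last pose, push and grip.
It fails at once if a bystander is pushed more than 30 mm (distance of any of oil_bottle, butter_dish, salt_pot, spoon, mug, trivet from where it was at the start of the episode above 0.03 m).
It fails at once if the carousel is spun fast (over 4 rad/s) (velocity of joint carousel above 4 rad/s or velocity of joint carousel below -4 rad/s).
It also fails if it takes over 72 s, if anything falls off the work surface, if the arm or the gripper's body presses on something with over 40 N, if the wrist force passes 120 N, or if a joint passes its speed limit or range.

## Robot

A 6-joint arm with a two-finger parallel gripper is mounted at the origin on the work surface. World frame = base frame: x ahead of the robot, y to its left, z up, the work surface at z = 0. Lengths are in m, angles in rad, forces in N, time in s.
With the tool pointing down it reaches from about 0.35 to 0.975 m from the base axis. Payload 4.9 kg.
Tool frame: the origin (TCP) lies at the very end of the fingers, on their centre line; the grasp point (between the pads) lies manip.grip_point_offset behind it (manip.grip_point_offset is the distance from the TCP to the grasp point, in m); z points along the fingers, y is the line along which they close (so a half turn about z gives the same grasp; the last joint's range is limited). The gripper opens to 85 mm and grips with 20 to 120 N. Pads are 22 mm wide; open, the fingers measure 114 mm over their backs; the gripper's body (76 mm by 85 mm) begins 54 mm behind the grasp point. The pads swing forward as they close: fully open they stand 13 mm farther back than shut.
Start: joints at [-1.382, 0.053, 1.613, -0, 1.476, -0.119], TCP at [0.189, -0.596, 0.231] pointing down, gripper open.
Joint ranges: [-3.01, 3.01], [-1.01, 2.22], [0.06, 2.58], [-1.02, 4.17], [0.09, 2.62], [-3.14, 3.14]. Speed limits (rad/s): [2.57, 2.57, 3.14, 3.14, 3.14, 3.14].

## Interface

Orientations are given as a unit quaternion [w, x, y, z].
In Python, from plant import manip gives the robot as it stands.
- The arm moves only by the shell command python3 -m crank 'ROWS' [OPENING]. ROWS is JSON, a list of rows, each an object of numbers: "x", "y", "z": the shift along the tool's x, y, z in cm; "turn": the turn about the tool's z in rad. In form: [{"x": .., "y": .., "z": .., "turn": ..}, ...]. A call has 1 to 5 rows; each row shifts and turns the commanded pose from where the row before left it, along the tool's axes as they then stand; what a row does not reach is not made up. A row lasts 1/10 s, in which the tool goes at most 50 mm and 8.59 degrees, less where a joint would pass 70% of its speed; a pose out of reach is approached as far as the arm can. A call with a gripper value outside its range is refused whole. OPENING is the opening in per cent of the stroke, from 0 (shut) to 100 (fully open), set as the call begins (- or left out, the last holds). The fingers move at their own pace and stop on an object; the grip force is fixed at half the most. Time passes only in rows, so rows that do not move let the fingers close. It gives the time, the measured TCP pose, the force, the opening and the grip force at its end, in the units of the state.
- manip.state(): the state, without advancing time (a new reading comes with each control period).
- manip.grab_frame(name): name is "scene" or "top" or "wrist"; returns (picture, depth): 480x640x3 uint8, red, green, blue; 480x640 float32, m along the optical axis (not along the pixel's ray), 0 where there is no reading.
- manip.camera_model(name): a dict with "mtx" (3x3 intrinsics, pixels), "world_to_cam" (4x4, takes a point from world to camera coordinates). Camera axes: x right, y down, z forward; pixel columns grow to the right and rows downward; lengths in m; the calibration is good to about 2 mm. A picture is of the moment at which its call begins: read the wrist's pose just before it. camera_model takes no time and is no camera call; for the wrist camera it gives the pose at the moment of the call.
- manip.job_done(): hands the job in; it is judged then, once.
The state is a dict: "time": time; "joint_pos": joint angles; "joint_vel": joint speeds; "joint_efforts": joint torques, N m; "tool_pos": TCP position; "tool_rot": TCP orientation; "contact_force": force on the tool from outside, world axes, zero at the start; "ft_torque": the same for the moment, N m; "gripper_width": opening from 0.0 (shut) to 1.0 (fully open); "grasp_force": force on a finger pad.
Only numpy, scipy, OpenCV 4.12 (cv2) and the standard library are available. Lean on these libraries where they do the work, as an engineer would, in place of code of your own. Each camera call takes 0.05 s, during which the arm holds its last target. There are 200 camera calls.

## Working session

There is one attempt and no reset: what is moved stays moved. The work goes in short steps, Python scripts to look and compute and a shell command to move; the robot and the scene stay as the last step left them, time stands still between calls to the robot, and variables do not carry over. Pictures are saved under pics/ and viewed, at most 10 in all, crops included, and the job is handed in when it is done.

```bash
ls; mkdir -p pics
cat > h.py <<'E'
import numpy as np, cv2
from plant import manip
def grab(name):
    m=manip.camera_model(name); im,d=manip.grab_frame(name)
    return im,d,np.array(m["mtx"]),np.array(m["world_to_cam"])
def pts(d,K,T):
    v,u=np.mgrid[0:480,0:640]
    c=np.stack([(u-K[0,2])/K[0,0]*d,(v-K[1,2])/K[1,1]*d,d],-1)
    Ti=np.linalg.inv(T); return c@Ti[:3,:3].T+Ti[:3,3]
def ray(u,v,z,K,T):
    Ti=np.linalg.inv(T); r=Ti[:3,:3]@np.array([(u-K[0,2])/K[0,0],(v-K[1,2])/K[1,1],1]); o=Ti[:3,3]
    return o+r*(z-o[2])/r[2]
E
python3 - <<'E'
from h import *
for n in("top","scene"):
    im,d,K,T=grab(n); cv2.imwrite(f"pics/{n}0.png",im[:,:,::-1]); np.savez(f"{n}0.npz",im=im,d=d,K=K,T=T)
    print(n,K[0,0],np.linalg.inv(T)[:3,3].round(3),(d>0).mean())
print(manip.grip_point_offset,manip.state())
E
```

```text
pics
top 537.6934083025251 [0.426 0.046 1.621] 0.9959602864583333
scene 522.0065365421931 [ 1.133 -0.381  0.978] 0.9960970052083333
0.0187 {'time': 0.1, 'joint_pos': array([-1.38201094e+00,  5.32999816e-02,  1.61416591e+00,  9.68688314e-06,
        1.47603580e+00, -1.18979257e-01]), 'joint_vel': array([-0.00118121, -0.00222564, -0.00374615, -0.000813  , -0.00052745,
        0.00062235]), 'joint_efforts': array([-3.23036447e-04, -3.94906354e+01, -3.71364462e+01, -1.41345463e-04,
        3.92082991e-03, -7.54295058e-06]), 'tool_pos': array([ 0.18923694, -0.59505747,  0.2301748 ]), 'tool_rot': array([-9.54105072e-04,  9.88183081e-01,  1.53275199e-01, -2.84905125e-05]), 'contact_force': array([ 0.32800457, -0.131681  , -0.16514773]), 'ft_torque': array([0.05760534, 0.01163456, 0.05053362]), 'grasp_force': 0.0, 'gripper_width': 1.001961910860494}
```

View pics/top0.png

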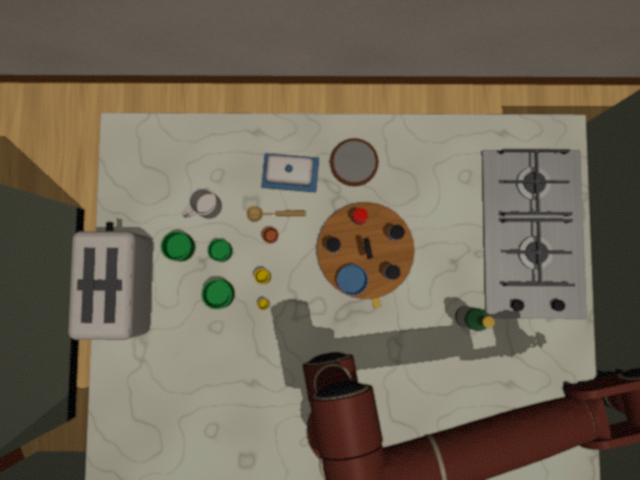

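View pics/scene0.png

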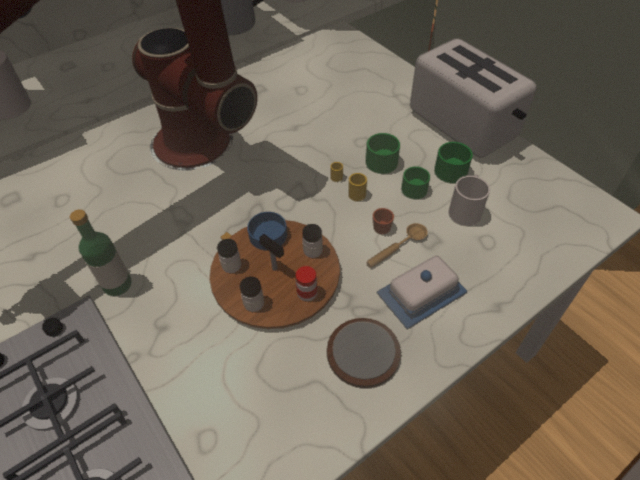

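The top view shows three green cups at (178,246), (220,250) and (218,293), and two yellow ones at (262,275) and (263,303). On the carousel the red jar is at (360,215), the blue cup at (351,279), the handle at (367,248) and the brass pointer at (376,302). Next I'll measure the sizes.

Run:
```python
from h import *
z=np.load("top0.npz"); im,d,K,T=z["im"],z["d"],z["K"],z["T"]
P=pts(d,K,T); hsv=cv2.cvtColor(im,cv2.COLOR_RGB2HSV)
R={"green":((50,80,40),(85,255,255)),"yellow":((20,130,80),(32,255,255)),"blue":((95,80,40),(118,255,255)),"red":((0,190,90),(4,255,255)),"salt":((5,120,60),(10,230,200))}
for n,(a,b) in R.items():
    m=cv2.inRange(hsv,a,b); c,_=cv2.findContours(m,0,cv2.CHAIN_APPROX_NONE)
    for k in c:
        if cv2.contourArea(k)<40: continue
        (u,v),r=cv2.minEnclosingCircle(k); q=np.zeros_like(m); cv2.drawContours(q,[k],-1,1,-1)
        p=P[(q>0)&(d>0)]; h=np.percentile(p[:,2],97); rim=p[p[:,2]>h-.006]
        zt=h; e=cv2.fitEllipse(k) if len(k)>5 else None
        print(n,(round(u),round(v)),"h",round(h,3),"ray",ray(u,v,zt,K,T).round(3),"dia",round(2*np.sqrt(cv2.contourArea(k)/np.pi)*(np.linalg.inv(T)[2,3]-zt)/K[0,0],3),round(2*r*(np.linalg.inv(T)[2,3]-zt)/K[0,0],3),"rim",rim[:,:2].mean(0).round(3))
cv2.imwrite("pics/crop.png",cv2.resize(im[190:320,150:430,::-1],None,fx=2.85,fy=2.85,interpolation=cv2.INTER_CUBIC))
```

```text
green (476, 319) h 0.186 ray [ 0.334 -0.348  0.186] dia 0.047 0.063 rim [ 0.33  -0.353]
green (217, 294) h 0.071 ray [0.394 0.361 0.071] dia 0.088 0.093 rim [0.399 0.363]
green (219, 250) h 0.055 ray [0.522 0.362 0.055] dia 0.065 0.07 rim [0.526 0.352]
green (177, 246) h 0.071 ray [0.53  0.48  0.071] dia 0.089 0.096 rim [0.534 0.478]
yellow (488, 322) h 0.245 ray [ 0.331 -0.361  0.245] dia 0.027 0.031 rim [ 0.331 -0.362]
yellow (263, 304) h 0.046 ray [0.367 0.234 0.046] dia 0.029 0.032 rim [0.37 0.23]
yellow (376, 302) h 0.02 ray [ 0.37  -0.099  0.02 ] dia 0.021 0.028 rim [ 0.379 -0.097]
yellow (262, 276) h 0.06 ray [0.446 0.237 0.06 ] dia 0.043 0.048 rim [0.45  0.235]
blue (352, 279) h 0.056 ray [ 0.439 -0.024  0.056] dia 0.081 0.085 rim [ 0.467 -0.021]
blue (290, 172) h 0.029 ray [0.759 0.161 0.029] dia 0.059 0.18 rim [0.723 0.175]
red (360, 215) h 0.104 ray [ 0.62  -0.046  0.104] dia 0.038 0.041 rim [ 0.62  -0.045]
salt (385, 473) h 0.719 ray [ 0.12  -0.048  0.719] dia 0.085 0.189 rim [0.125 0.001]
salt (615, 439) h 0.562 ray [ 0.132 -0.505  0.562] dia 0.038 0.097 rim [ 0.123 -0.507]
salt (348, 424) h 0.722 ray [0.198 0.012 0.722] dia 0.101 0.128 rim [0.193 0.015]
salt (543, 430) h 0.662 ray [ 0.174 -0.329  0.662] dia 0.16 0.385 rim [ 0.114 -0.174]
salt (345, 365) h 0.298 ray [0.229 0.002 0.298] dia 0.025 0.037 rim [0.233 0.01 ]
salt (270, 234) h 0.046 ray [0.568 0.217 0.046] dia 0.043 0.046 rim [0.579 0.219]
```

View pics/crop.png

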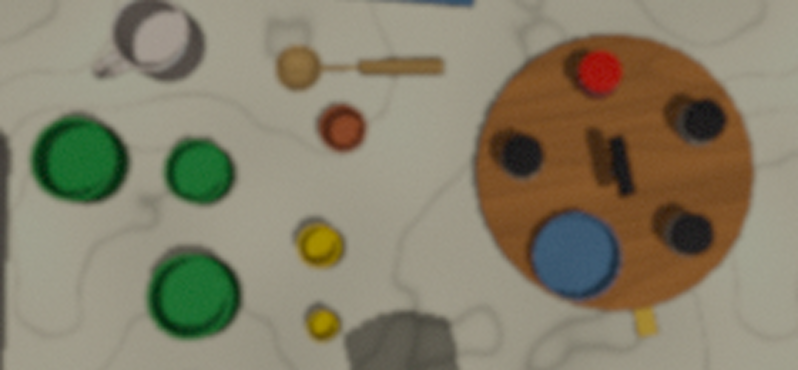

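The sizes settle it. The green cup at (219,250) is 65–70 mm across and about 53 mm high, so it is the medium cup; the other two are about 90 mm across. The yellow cup at (262,276) is 43–48 mm across and 58 mm high, so it is the small cup; (263,304) is only about 30 mm. The enlarged crop agrees. Next are the carousel axis and angle, and the move offsets.

```bash
cat >> h.py <<'E'
def car(im,d,K,T):
    hsv=cv2.cvtColor(im,cv2.COLOR_RGB2HSV); P=pts(d,K,T)
    m=((hsv[...,0]>5)&(hsv[...,0]<20)&(hsv[...,1]>110)&(abs(P[...,2]-.026)<.015)).astype(np.uint8)
    m=cv2.morphologyEx(m,cv2.MORPH_CLOSE,np.ones((5,5)))
    k=max(cv2.findContours(m,0,1)[0],key=cv2.contourArea); k=cv2.convexHull(k)
    q=np.array([ray(u,v,.026,K,T)[:2] for u,v in k[:,0]])
    A=np.c_[2*q,np.ones(len(q))]; s=np.linalg.lstsq(A,(q**2).sum(1),rcond=None)[0]
    ax=s[:2]; rad=np.sqrt(s[2]+ax@ax)
    def cen(a,b,z,lim=None):
        mm=cv2.inRange(hsv,a,b); w=P[...,:2]-ax; mm[np.hypot(w[...,0],w[...,1])>.2]=0
        k=max(cv2.findContours(mm,0,1)[0],key=cv2.contourArea); M=cv2.moments(k); e=cv2.minEnclosingCircle(k)[0]
        return ray(*e,z,K,T)[:2]
    red=cen((0,190,90),(4,255,255),.098); ptr=cen((20,130,80),(32,255,255),.012); blu=cen((95,80,40),(118,255,255),.061)
    hm=(hsv[...,2]<70)&(P[...,2]>.1)&(np.hypot(*(np.moveaxis(P[...,:2]-ax,-1,0)))<.05)
    h=P[hm][:,:2]; w,V=np.linalg.eigh(np.cov(h.T)) if len(h)>10 else (0,np.zeros((2,2)))
    an=lambda p:np.arctan2(*(p-ax)[::-1])
    return ax,rad,red,ptr,blu,h.mean(0),np.arctan2(V[1,1],V[0,1]),an(red),an(ptr),an(blu),np.linalg.norm(red-ax),np.linalg.norm(ptr-ax),np.linalg.norm(blu-ax)
E
python3 - <<'E'
from h import *
for n in("top0","scene0"):
    z=np.load(n+".npz")
    try:print(n);[print(l,np.round(v,3)) for l,v in zip("axis rad red ptr blue handle hyaw ared aptr ablue dred dptr dblue".split(),car(z["im"],z["d"],z["K"],z["T"]))]
    except Exception as e:print(e)
# scene check of cups
z=np.load("scene0.npz"); P=pts(z["d"],z["K"],z["T"]); hsv=cv2.cvtColor(z["im"],cv2.COLOR_RGB2HSV)
for a,b,lo in (((50,80,40),(85,255,255),.049),((20,130,80),(32,255,255),.05)):
    m=cv2.inRange(hsv,a,b); n,L,S,C=cv2.connectedComponentsWithStats(m)
    for i in range(1,n):
        if S[i,4]>60:
            p=P[L==i]; t=p[p[:,2]>np.percentile(p[:,2],98)-.004][:,:2].astype(np.float32)
            print(C[i].round(),p[:,2].max().round(3),cv2.minEnclosingCircle(t))
E
```

```text
top0
axis [ 0.526 -0.066]
rad 0.143
red [ 0.621 -0.046]
ptr [ 0.37  -0.099]
blue [ 0.439 -0.024]
handle [ 0.525 -0.065]
hyaw -2.939
ared 0.205
aptr -2.929
ablue 2.698
dred 0.097
dptr 0.16
dblue 0.097
scene0
max() iterable argument is empty
[384. 149.] 0.07 ((0.3975019156932831, 0.36277279257774353), 0.043583907186985016)
[453. 160.] 0.978 ((0.8253155946731567, 0.07365226745605469), 0.549245297908783)
[416. 179.] 0.056 ((0.5258493423461914, 0.36309802532196045), 0.03461800888180733)
[357. 184.] 0.978 ((0.7812532186508179, -0.0670723170042038), 0.4717930853366852)
```

Axis is at (0.526, −0.066), disc radius 143 mm against 146 given. The red jar measures 97 mm out and the carousel angle is about 3.13 rad. The medium cup is at (0.526, 0.362) in both views. I'll lift and travel above it.

```bash
python3 -m crank '[{"z":-5},{"z":-5},{"x":2.9,"y":-3.85},{"x":2.9,"y":-3.85},{"x":2.9,"y":-3.85}]' 100
R='x'; python3 -m crank '[{"x":2.9,"y":-3.85},{"x":2.9,"y":-3.85},{"x":2.9,"y":-3.85},{"x":2.9,"y":-3.85},{"x":2.9,"y":-3.85}]'
python3 -m crank '[{"x":2.9,"y":-3.85},{"x":2.9,"y":-3.85},{"x":2.9,"y":-3.85},{"x":2.9,"y":-3.85},{"x":2.9,"y":-3.85}]'
python3 -m crank '[{"x":2.9,"y":-3.85},{"x":2.9,"y":-3.85},{"x":2.9,"y":-3.85},{"x":2.9,"y":-3.85},{"x":2.9,"y":-3.85}]'
python3 -m crank '[{"x":2.9,"y":-3.85},{"x":2.9,"y":-3.85},{"x":2.9,"y":-3.85},{},{}]'
```

```text
schema error: expected keys x, y, z, turn
schema error: expected keys x, y, z, turn
schema error: expected keys x, y, z, turn
schema error: expected keys x, y, z, turn
schema error: expected keys x, y, z, turn
```

All four keys are required in every row.

```bash
python3 -m crank '[{"x":0,"y":0,"z":-5,"turn":0},{"x":0,"y":0,"z":-5,"turn":0},{"x":2.9,"y":-3.85,"z":0,"turn":0},{"x":2.9,"y":-3.85,"z":0,"turn":0},{"x":2.9,"y":-3.85,"z":0,"turn":0}]' 100
python3 -m crank '[{"x":2.9,"y":-3.85,"z":0,"turn":0},{"x":2.9,"y":-3.85,"z":0,"turn":0},{"x":2.9,"y":-3.85,"z":0,"turn":0},{"x":2.9,"y":-3.85,"z":0,"turn":0},{"x":2.9,"y":-3.85,"z":0,"turn":0}]'
```

```text
time: 0.6
tool_pos: [0.2375, -0.4578, 0.3312]
tool_rot: [-0.0, 0.988, 0.153, 0.0]
contact_force: [0.1, 0.2, -0.7]
gripper_width: 0.998
grasp_force: 0.0
time: 1.1
tool_pos: [0.3172, -0.2299, 0.3308]
tool_rot: [-0.0, 0.988, 0.153, 0.0]
contact_force: [1.2, -0.4, 0.3]
gripper_width: 1.0
grasp_force: 0.0
```

```bash
python3 -m crank '[{"x":2.9,"y":-3.85,"z":0,"turn":0},{"x":2.9,"y":-3.85,"z":0,"turn":0},{"x":2.9,"y":-3.85,"z":0,"turn":0},{"x":2.9,"y":-3.85,"z":0,"turn":0},{"x":2.9,"y":-3.85,"z":0,"turn":0}]'
python3 -m crank '[{"x":2.9,"y":-3.85,"z":0,"turn":0},{"x":2.9,"y":-3.85,"z":0,"turn":0},{"x":2.9,"y":-3.85,"z":0,"turn":0},{"x":2.9,"y":-3.85,"z":0,"turn":0},{"x":2.9,"y":-3.85,"z":0,"turn":0}]'
python3 -m crank '[{"x":2.9,"y":-3.85,"z":0,"turn":0},{"x":2.9,"y":-3.85,"z":2,"turn":0},{"x":2.9,"y":-3.85,"z":3,"turn":0},{"x":0,"y":0,"z":5,"turn":0},{"x":0,"y":0,"z":0,"turn":0}]'
cat >> h.py <<'E'
def near(a,b,h,guess,rad):
    """cup centre from wrist view: rim circle, heights within 6 mm of h"""
    im,d,K,T=grab("wrist"); P=pts(d,K,T); hsv=cv2.cvtColor(im,cv2.COLOR_RGB2HSV)
    m=(cv2.inRange(hsv,a,b)>0)&(abs(P[...,2]-h)<.006)&(np.hypot(P[...,0]-guess[0],P[...,1]-guess[1])<rad)&(d>0)
    q=P[m][:,:2].astype(np.float32); c,r=cv2.minEnclosingCircle(q)
    return im,len(q),np.round(c,4),round(r,4),P[m][:,2].mean().round(4)
def off(c):
    s=manip.state(); p=np.array(s["tool_pos"]); w,x,y,z=s["tool_rot"]; f=2*np.arctan2(y,x)
    D=np.array(c)-p[:2]; return "cm x,y",(100*np.array([D@[np.cos(f),np.sin(f)],D@[np.sin(f),-np.cos(f)]])).round(2),"phi",f.round(3),"pos",p.round(4)
E
python3 - <<'E'
from h import *
im,*r=near((50,80,40),(85,255,255),.052,(.526,.362),.06); print(r,off(r[1]))
cv2.imwrite("pics/w1.png",im[...,::-1])
E
```

```text
time: 1.6
tool_pos: [0.397, -0.0023, 0.3311]
tool_rot: [0.0, 0.988, 0.153, 0.0]
contact_force: [1.3, -0.4, -0.1]
gripper_width: 0.997
grasp_force: 0.0
time: 2.1
tool_pos: [0.4769, 0.2252, 0.3308]
tool_rot: [0.0, 0.988, 0.154, -0.0]
contact_force: [1.2, -1.2, -0.2]
gripper_width: 1.005
grasp_force: 0.0
time: 2.6
tool_pos: [0.5174, 0.3506, 0.225]
tool_rot: [0.003, 0.988, 0.154, -0.009]
contact_force: [-2.0, -0.9, -2.8]
gripper_width: 0.999
grasp_force: 0.0
[1013, array([0.5221, 0.3643]), 0.034, np.float64(0.0505)] ('cm x,y', array([ 0.67, -1.19]), 'phi', np.float64(0.308), 'pos', array([0.5194, 0.3509, 0.2299]))
```

View pics/w1.png

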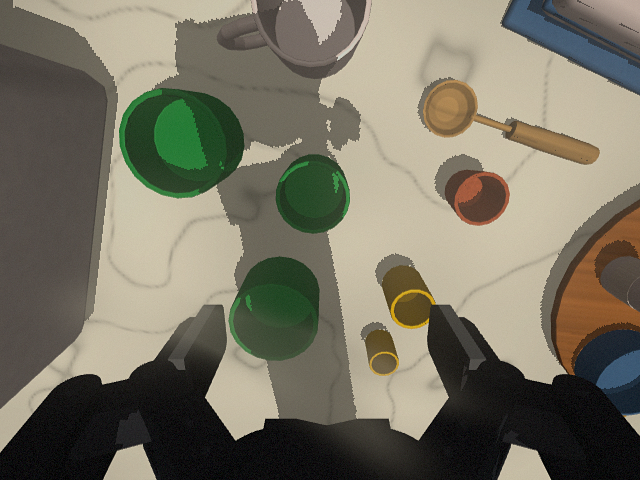

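The wrist view shows the medium green cup at (313,193): radius 34 mm, rim 51 mm up, centre (0.522, 0.364), agreeing with the top view. I'll descend so the pads take only its upper part.

```bash
python3 -m crank '[{"x":0.7,"y":-1.15,"z":1,"turn":0},{"x":0,"y":0,"z":4,"turn":0},{"x":0,"y":0,"z":4,"turn":0},{"x":0,"y":0,"z":4,"turn":0},{"x":0,"y":0,"z":0,"turn":0}]'
python3 -m crank '[{"x":0,"y":0,"z":3,"turn":0},{"x":0,"y":0,"z":2.2,"turn":0},{"x":0,"y":0,"z":2,"turn":0},{"x":0,"y":0,"z":0,"turn":0},{"x":0,"y":0,"z":0,"turn":0}]'
```

```text
time: 3.15
tool_pos: [0.5233, 0.3637, 0.1019]
tool_rot: [0.001, 0.988, 0.153, -0.003]
contact_force: [-0.4, -0.5, -0.2]
gripper_width: 0.998
grasp_force: 0.0
time: 3.65
tool_pos: [0.5276, 0.3662, 0.0373]
tool_rot: [-0.001, 0.988, 0.153, 0.002]
contact_force: [-0.2, -0.4, -0.4]
gripper_width: 1.001
grasp_force: 0.0
```

```bash
python3 -c "
from h import *
im,*r=near((50,80,40),(85,255,255),.052,(.524,.363),.05); print(r,off(r[1]))
im,d,K,T=grab('wrist');P=pts(d,K,T);f=(d<.3)&(d>0);f[:250]=0
q=P[f]; print(np.percentile(q[:,2],[.2,1,5]))"
```

```text
[4914, array([0.5217, 0.365 ]), 0.0344, np.float64(0.0501)] ('cm x,y', array([-0.62, -0.06]), 'phi', np.float64(0.307), 'pos', array([0.5278, 0.3663, 0.0376]))
[-0.0023985  -0.00204207 -0.00156421]
```

```bash
python3 -m crank '[{"x":-0.5,"y":0,"z":0.5,"turn":0},{"x":0,"y":0,"z":0.4,"turn":0},{"x":0,"y":0,"z":0,"turn":0}]'
python3 -m crank '[{"x":0,"y":0,"z":0,"turn":0},{"x":0,"y":0,"z":0,"turn":0},{"x":0,"y":0,"z":0,"turn":0},{"x":0,"y":0,"z":0,"turn":0},{"x":0,"y":0,"z":0,"turn":0}]' 50
```

```text
time: 4.05
tool_pos: [0.52, 0.3633, 0.0241]
tool_rot: [0.0, 0.988, 0.153, -0.001]
contact_force: [-0.5, 0.8, -0.2]
gripper_width: 0.999
grasp_force: 0.0
time: 4.55
tool_pos: [0.5212, 0.3639, 0.0253]
tool_rot: [-0.0, 0.988, 0.153, 0.001]
contact_force: [1.5, 0.0, 3.2]
gripper_width: 0.761
grasp_force: 66.6
```

The tips sit about 32 mm above the cup's underside, which is tight over the blue rim. I'll regrip 4 mm higher, then lift.

```bash
python3 -m crank '[{"x":0,"y":0,"z":0,"turn":0},{"x":0,"y":0,"z":0,"turn":0},{"x":0.1,"y":0,"z":-0.4,"turn":0},{"x":0,"y":0,"z":0,"turn":0}]' 95
python3 -m crank '[{"x":0,"y":0,"z":0,"turn":0},{"x":0,"y":0,"z":0,"turn":0},{"x":0,"y":0,"z":0,"turn":0},{"x":0,"y":0,"z":0,"turn":0},{"x":0,"y":0,"z":0,"turn":0}]' 50
python3 -m crank '[{"x":0,"y":0,"z":-2,"turn":0},{"x":0,"y":0,"z":-4,"turn":0},{"x":0,"y":0,"z":-4,"turn":0},{"x":0,"y":0,"z":-4,"turn":0},{"x":0,"y":0,"z":0,"turn":0}]'
```

```text
time: 4.95
tool_pos: [0.5218, 0.364, 0.0291]
tool_rot: [-0.0, 0.988, 0.153, 0.0]
contact_force: [-1.1, 0.1, 0.3]
gripper_width: 0.951
grasp_force: 0.0
time: 5.45
tool_pos: [0.5222, 0.3643, 0.0295]
tool_rot: [-0.0, 0.988, 0.153, 0.001]
contact_force: [0.3, 1.1, 5.2]
gripper_width: 0.763
grasp_force: 66.7
time: 5.95
tool_pos: [0.5244, 0.3655, 0.1755]
tool_rot: [-0.002, 0.988, 0.153, 0.005]
contact_force: [1.6, -0.3, -0.3]
gripper_width: 0.757
grasp_force: 67.0
```

```bash
python3 -m crank '[{"x":-2.45,"y":4.25,"z":0,"turn":0},{"x":-2.45,"y":4.25,"z":0,"turn":0},{"x":-2.45,"y":4.25,"z":0,"turn":0},{"x":-2.45,"y":4.25,"z":0,"turn":0}]'
python3 - <<'E'
from h import *
for n in("scene","top","wrist"):
    im,d,K,T=grab(n);P=pts(d,K,T); hsv=cv2.cvtColor(im,cv2.COLOR_RGB2HSV)
    m=(cv2.inRange(hsv,(95,80,30),(120,255,255))>0)&(abs(P[...,2]-.061)<.005)&(np.hypot(P[...,0]-.438,P[...,1]+.025)<.055)
    q=P[m][:,:2].astype(np.float32); print(n,len(q),P[m][:,2].mean(),cv2.minEnclosingCircle(q))
    A=np.c_[2*q,np.ones(len(q))]; s=np.linalg.lstsq(A,(q**2).sum(1),rcond=None)[0]; print(s[:2],np.sqrt(s[2]+s[:2]@s[:2]))
E
```

```text
time: 6.35
tool_pos: [0.4775, 0.1704, 0.1661]
tool_rot: [0.0, 0.988, 0.154, -0.002]
contact_force: [0.5, -1.3, -1.5]
gripper_width: 0.759
grasp_force: 67.1
scene 1 0.05903873711368479 ((0.4681691825389862, 0.001385758980177343), 9.999999747378752e-05)
[0.10935504 0.00032369] 0.35881571954287844
top 20 0.060535042705370856 ((0.4546251893043518, -0.02208801731467247), 0.03802129998803139)
[ 0.43758183 -0.02378775] 0.04142537540708173
wrist 1103 0.059298559349471223 ((0.43619585037231445, -0.027072260156273842), 0.04540841653943062)
[ 0.43630553 -0.02662076] 0.04316714484662318
```

The wrist camera puts the blue cup at (0.4363, −0.0268) with radius 45 mm, and geometry from the axis gives (0.4367, −0.0257). They agree, so I'll go on.

```bash
python3 -m crank '[{"x":-2.45,"y":4.2,"z":0,"turn":0},{"x":-2.45,"y":4.2,"z":0,"turn":0},{"x":-2.45,"y":4.2,"z":0,"turn":0},{"x":-2,"y":4,"z":0,"turn":0},{"x":0,"y":0,"z":0,"turn":0}]'
python3 -c "
from h import *
print(off((.4365,-.0262)))"
```

```text
time: 7.0
tool_pos: [0.4401, -0.0175, 0.1677]
tool_rot: [0.0, 0.989, 0.15, -0.001]
contact_force: [-0.2, -0.0, -2.0]
gripper_width: 0.759
grasp_force: 67.6
('cm x,y', array([-0.6 ,  0.73]), 'phi', np.float64(0.302), 'pos', array([ 0.4401, -0.0175,  0.1677]))
```

Correct, and go down to about TCP z 0.10 before a final check.

```bash
python3 -m crank '[{"x":-0.6,"y":0.7,"z":0,"turn":0},{"x":0,"y":0,"z":3,"turn":0},{"x":0,"y":0,"z":2.5,"turn":0},{"x":0,"y":0,"z":0,"turn":0},{"x":0,"y":0,"z":0,"turn":0}]'
python3 -c "
from h import *
print(off((.4365,-.0262)))
im,*r=near((50,80,30),(85,255,255),.13,(.4365,-.026),.06); print(r)
im,d,K,T=grab('wrist');P=pts(d,K,T); hsv=cv2.cvtColor(im,cv2.COLOR_RGB2HSV)
m=(cv2.inRange(hsv,(50,80,30),(85,255,255))>0)&(P[...,2]>.07)&(np.hypot(P[...,0]-.4365,P[...,1]+.026)<.06);print(np.percentile(P[m][:,2],[1,50,99]))
"
```

```text
time: 7.5
tool_pos: [0.437, -0.0217, 0.1133]
tool_rot: [-0.0, 0.988, 0.154, -0.001]
contact_force: [0.2, -0.8, -1.3]
gripper_width: 0.762
grasp_force: 67.5
('cm x,y', array([-0.19,  0.41]), 'phi', np.float64(0.31), 'pos', array([ 0.437 , -0.0217,  0.1133]))
[6395, array([ 0.4382, -0.0219]), 0.0346, np.float64(0.1323)]
[0.08985193 0.11054616 0.13688939]
```

```bash
python3 -m crank '[{"x":-0.25,"y":0.4,"z":0,"turn":0},{"x":0,"y":0,"z":2,"turn":0},{"x":0,"y":0,"z":1.5,"turn":0},{"x":0,"y":0,"z":0,"turn":0},{"x":0,"y":0,"z":0,"turn":0}]'
python3 -c "
from h import *
print(off((.4365,-.0262)))"
```

```text
time: 8.1
tool_pos: [0.4365, -0.0276, 0.0796]
tool_rot: [0.0, 0.988, 0.153, 0.0]
contact_force: [0.2, 0.2, -0.8]
gripper_width: 0.756
grasp_force: 67.5
('cm x,y', array([ 0.04, -0.13]), 'phi', np.float64(0.308), 'pos', array([ 0.4365, -0.0276,  0.0796]))
```

```bash
python3 -m crank '[{"x":0,"y":-0.1,"z":1,"turn":0},{"x":0,"y":0,"z":0.6,"turn":0},{"x":0,"y":0,"z":0.2,"turn":0},{"x":0,"y":0,"z":0,"turn":0},{"x":0,"y":0,"z":0,"turn":0}]'
```

```text
time: 8.6
tool_pos: [0.4359, -0.0264, 0.0607]
tool_rot: [0.0, 0.988, 0.153, 0.0]
contact_force: [0.3, -0.3, -2.7]
gripper_width: 0.759
grasp_force: 67.6
```

```bash
python3 -m crank '[{"x":0,"y":0,"z":0,"turn":0},{"x":0,"y":0,"z":0,"turn":0},{"x":0,"y":0,"z":0,"turn":0},{"x":0,"y":0,"z":-0.5,"turn":0},{"x":0,"y":0,"z":-2,"turn":0}]' 92
python3 -m crank '[{"x":0,"y":0,"z":-4,"turn":0},{"x":0,"y":0,"z":-4,"turn":0},{"x":0,"y":0,"z":-4,"turn":0},{"x":0,"y":0,"z":0,"turn":0},{"x":0,"y":0,"z":0,"turn":0}]' 100
python3 - <<'E'
from h import *
im,*r=near((50,80,30),(85,255,255),.083,(.4365,-.026),.06); print(r,off((.4465,.2365)))
cv2.imwrite("pics/w2.png",im[...,::-1])
im,*r=near((20,130,60),(32,255,255),.058,(.4465,.2365),.06); print(r)
E
```

```text
time: 9.1
tool_pos: [0.434, -0.026, 0.0842]
tool_rot: [-0.001, 0.988, 0.153, -0.002]
contact_force: [-0.2, 0.4, -0.2]
gripper_width: 0.922
grasp_force: 0.0
time: 9.6
tool_pos: [0.4366, -0.0266, 0.2075]
tool_rot: [0.001, 0.988, 0.153, 0.002]
contact_force: [-0.0, -0.3, -0.1]
gripper_width: 1.004
grasp_force: 0.0
[1394, array([ 0.4374, -0.0265]), 0.0339, np.float64(0.0815)] ('cm x,y', array([  9.  , -24.72]), 'phi', np.float64(0.308), 'pos', array([ 0.4357, -0.0263,  0.2056]))
[777, array([0.4458, 0.2349]), 0.023, np.float64(0.0559)]
```

View pics/w2.png

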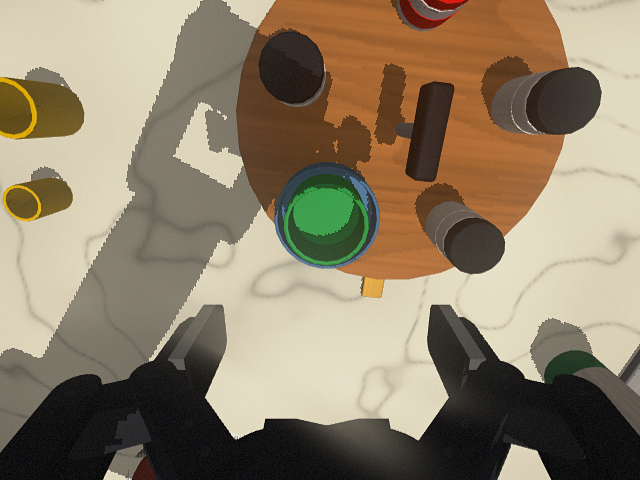

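The view shows the green cup upright and centred in the blue one at (327,220), at (0.437, −0.0265) with its rim at the right height. Now the small yellow cup.

```bash
python3 -m crank '[{"x":1.7,"y":-4.6,"z":0,"turn":0},{"x":1.7,"y":-4.6,"z":0,"turn":0},{"x":1.7,"y":-4.6,"z":0,"turn":0},{"x":1.7,"y":-4.6,"z":0,"turn":0},{"x":1.7,"y":-4.6,"z":0,"turn":0}]'
python3 -m crank '[{"x":0.4,"y":-1.6,"z":0,"turn":0},{"x":0,"y":0,"z":3,"turn":0},{"x":0,"y":0,"z":2,"turn":0},{"x":0,"y":0,"z":0,"turn":0},{"x":0,"y":0,"z":0,"turn":0}]'
python3 - <<'E'
from h import *
im,*r=near((20,130,60),(32,255,255),.058,(.4465,.2365),.04); print(r,off(r[1]))
E
```

```text
time: 10.2
tool_pos: [0.4458, 0.2202, 0.2036]
tool_rot: [0.0, 0.988, 0.153, -0.002]
contact_force: [0.8, -1.3, 0.6]
gripper_width: 1.001
grasp_force: 0.0
time: 10.7
tool_pos: [0.4452, 0.2346, 0.1543]
tool_rot: [0.0, 0.988, 0.153, -0.002]
contact_force: [-0.1, 0.2, 1.0]
gripper_width: 1.0
grasp_force: 0.0
[1096, array([0.4459, 0.2364]), 0.0229, np.float64(0.0564)] ('cm x,y', array([ 0.03, -0.15]), 'phi', np.float64(0.308), 'pos', array([0.4461, 0.2349, 0.1557]))
```

```bash
python3 -m crank '[{"x":0,"y":-0.15,"z":3,"turn":0},{"x":0,"y":0,"z":3.5,"turn":0},{"x":0,"y":0,"z":3,"turn":0},{"x":0,"y":0,"z":1.2,"turn":0},{"x":0,"y":0,"z":0,"turn":0}]'
python3 -c "
from h import *
print(off((.4459,.2362)))"
```

```text
time: 11.25
tool_pos: [0.445, 0.236, 0.0479]
tool_rot: [0.0, 0.988, 0.153, -0.001]
contact_force: [-0.6, 0.2, -0.7]
gripper_width: 1.002
grasp_force: 0.0
('cm x,y', array([0.09, 0.01]), 'phi', np.float64(0.307), 'pos', array([0.445 , 0.236 , 0.0479]))
```

```bash
python3 -m crank '[{"x":0,"y":0,"z":0.4,"turn":0},{"x":0,"y":0,"z":0,"turn":0},{"x":0,"y":0,"z":0,"turn":0}]'
python3 -m crank '[{"x":0,"y":0,"z":0,"turn":0},{"x":0,"y":0,"z":0,"turn":0},{"x":0,"y":0,"z":0,"turn":0},{"x":0,"y":0,"z":0,"turn":0},{"x":0,"y":0,"z":0,"turn":0}]' 30
python3 -m crank '[{"x":0,"y":0,"z":0,"turn":0},{"x":0,"y":0,"z":0,"turn":0}]'
```

```text
time: 11.55
tool_pos: [0.4468, 0.2369, 0.0463]
tool_rot: [-0.0, 0.988, 0.153, 0.001]
contact_force: [0.5, -0.6, 1.3]
gripper_width: 1.003
grasp_force: 0.0
time: 12.05
tool_pos: [0.4464, 0.2368, 0.0457]
tool_rot: [-0.0, 0.988, 0.153, 0.001]
contact_force: [-0.5, 0.8, 4.3]
gripper_width: 0.503
grasp_force: 61.2
time: 12.25
tool_pos: [0.4464, 0.2368, 0.0457]
tool_rot: [-0.0, 0.988, 0.153, 0.001]
contact_force: [-0.3, 1.0, 5.5]
gripper_width: 0.508
grasp_force: 61.3
```

```bash
python3 -m crank '[{"x":0,"y":0,"z":-2,"turn":0},{"x":0,"y":0,"z":-4,"turn":0},{"x":0,"y":0,"z":-4,"turn":0},{"x":0,"y":0,"z":-4,"turn":0},{"x":-1.45,"y":4.1,"z":0,"turn":0}]'
python3 -m crank '[{"x":-1.45,"y":4.1,"z":0,"turn":0},{"x":-1.45,"y":4.1,"z":0,"turn":0},{"x":-1.45,"y":4.1,"z":0,"turn":0},{"x":-1.45,"y":4.1,"z":0,"turn":0},{"x":-1.3,"y":4,"z":0,"turn":0}]'
python3 -m crank '[{"x":0,"y":0,"z":0,"turn":0},{"x":0,"y":0,"z":0,"turn":0}]'
python3 - <<'E'
from h import *
print(off((.4373,-.0265)))
im,*r=near((20,130,60),(32,255,255),manip.state()["tool_pos"][2]+.0123,(.437,-.0265),.05); print(r)
E
```

```text
time: 12.75
tool_pos: [0.4475, 0.196, 0.1916]
tool_rot: [-0.001, 0.988, 0.156, 0.006]
contact_force: [1.8, -1.5, -0.8]
gripper_width: 0.508
grasp_force: 61.4
time: 13.25
tool_pos: [0.4374, -0.0245, 0.1839]
tool_rot: [-0.0, 0.988, 0.153, -0.0]
contact_force: [1.7, 0.3, -0.7]
gripper_width: 0.506
grasp_force: 61.4
time: 13.45
tool_pos: [0.4379, -0.0234, 0.1839]
tool_rot: [-0.001, 0.988, 0.152, -0.001]
contact_force: [0.9, 0.6, -0.1]
gripper_width: 0.509
grasp_force: 61.4
('cm x,y', array([-0.15,  0.27]), 'phi', np.float64(0.305), 'pos', array([ 0.4379, -0.0234,  0.1839]))
[2738, array([ 0.4378, -0.0235]), 0.0234, np.float64(0.1947)]
```

```bash
python3 -m crank '[{"x":-0.15,"y":0.27,"z":0,"turn":0},{"x":0,"y":0,"z":2.5,"turn":0},{"x":0,"y":0,"z":2,"turn":0},{"x":0,"y":0,"z":0,"turn":0},{"x":0,"y":0,"z":0,"turn":0}]'
python3 - <<'E'
from h import *
print(off((.4373,-.0265)))
im,*r=near((20,130,60),(32,255,255),manip.state()["tool_pos"][2]+.0123,(.437,-.0265),.05); print(r)
E
```

```text
time: 14.0
tool_pos: [0.4376, -0.0251, 0.1397]
tool_rot: [-0.0, 0.988, 0.154, -0.0]
contact_force: [0.2, -0.7, -0.3]
gripper_width: 0.51
grasp_force: 61.4
('cm x,y', array([-0.07,  0.12]), 'phi', np.float64(0.31), 'pos', array([ 0.4376, -0.0251,  0.1397]))
[2832, array([ 0.4381, -0.026 ]), 0.0233, np.float64(0.1504)]
```

```bash
python3 -m crank '[{"x":-0.05,"y":0.05,"z":1.5,"turn":0},{"x":0,"y":0,"z":1.5,"turn":0},{"x":0,"y":0,"z":1,"turn":0},{"x":0,"y":0,"z":0.6,"turn":0},{"x":0,"y":0,"z":0,"turn":0}]'
python3 -m crank '[{"x":0,"y":0,"z":0,"turn":0},{"x":0,"y":0,"z":0,"turn":0}]'
python3 -c "
from h import *
print(off((.4373,-.0265)))"
```

```text
time: 14.55
tool_pos: [0.4373, -0.0264, 0.0935]
tool_rot: [-0.0, 0.988, 0.153, -0.0]
contact_force: [-0.4, -0.3, -0.7]
gripper_width: 0.508
grasp_force: 61.4
time: 14.75
tool_pos: [0.4381, -0.0267, 0.0946]
tool_rot: [0.0, 0.988, 0.153, 0.001]
contact_force: [0.5, 0.4, -0.3]
gripper_width: 0.508
grasp_force: 61.4
('cm x,y', array([-0.07, -0.05]), 'phi', np.float64(0.308), 'pos', array([ 0.4381, -0.0267,  0.0946]))
```

```bash
python3 -m crank '[{"x":0,"y":0,"z":0.4,"turn":0},{"x":0,"y":0,"z":0.15,"turn":0},{"x":0,"y":0,"z":0,"turn":0},{"x":0,"y":0,"z":0,"turn":0}]'
```

```text
time: 15.15
tool_pos: [0.4378, -0.0267, 0.0887]
tool_rot: [0.0, 0.988, 0.153, 0.0]
contact_force: [-0.7, 1.5, 2.1]
gripper_width: 0.506
grasp_force: 61.8
```

```bash
python3 -m crank '[{"x":0,"y":0,"z":0,"turn":0},{"x":0,"y":0,"z":0,"turn":0},{"x":0,"y":0,"z":0,"turn":0},{"x":0,"y":0,"z":-0.5,"turn":0},{"x":0,"y":0,"z":-2,"turn":0}]' 75
python3 -m crank '[{"x":0,"y":0,"z":-4,"turn":0},{"x":0,"y":0,"z":-4,"turn":0},{"x":0,"y":0,"z":-3,"turn":0},{"x":0,"y":0,"z":0,"turn":0},{"x":0,"y":0,"z":0,"turn":0}]'
python3 - <<'E'
from h import *
im,*r=near((20,130,60),(32,255,255),.101,(.437,-.0265),.05); print(r)
im2,*r=near((50,80,30),(85,255,255),.083,(.4365,-.026),.06); print(r,off((.526,-.066)))
cv2.imwrite("pics/w3.png",im[...,::-1])
E
```

```text
time: 15.65
tool_pos: [0.4356, -0.0262, 0.1113]
tool_rot: [-0.001, 0.988, 0.153, -0.002]
contact_force: [-0.4, -0.1, 0.0]
gripper_width: 0.751
grasp_force: 0.0
time: 16.15
tool_pos: [0.4378, -0.0267, 0.2241]
tool_rot: [0.0, 0.988, 0.153, 0.001]
contact_force: [-1.2, 1.2, -0.8]
gripper_width: 0.752
grasp_force: 0.0
[925, array([ 0.4376, -0.0269]), 0.0231, np.float64(0.0995)]
[1110, array([ 0.4373, -0.0266]), 0.0339, np.float64(0.0818)] ('cm x,y', array([7.31, 6.48]), 'phi', np.float64(0.308), 'pos', array([ 0.4367, -0.0264,  0.2218]))
```

View pics/w3.png

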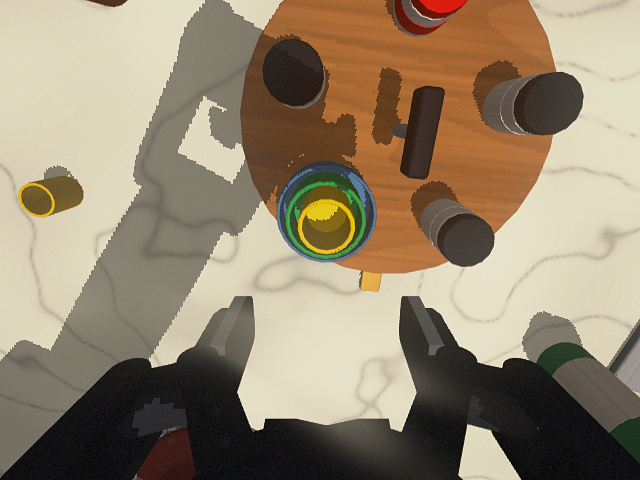

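The view shows the yellow cup nested in the green at (327,227), both centred and at the right heights. Next, over the handle at (423,132).

```bash
python3 -m crank '[{"x":3.6,"y":3.2,"z":0,"turn":0},{"x":3.6,"y":3.2,"z":0,"turn":0},{"x":0,"y":0,"z":0,"turn":0.1},{"x":0,"y":0,"z":0,"turn":0},{"x":0,"y":0,"z":0,"turn":0}]'
cat >> h.py <<'E'
def handle(lo=.112,g=(.526,-.066)):
    im,d,K,T=grab("wrist"); P=pts(d,K,T)
    m=(P[...,2]>lo)&(P[...,2]<.128)&(np.hypot(P[...,0]-g[0],P[...,1]-g[1])<.045)&(d>0)
    q=P[m][:,:2].astype(np.float32); r=cv2.minAreaRect(q*1000); b=cv2.boxPoints(r); e=[b[1]-b[0],b[2]-b[1]]; v=max(e,key=np.linalg.norm)
    return im,len(q),np.round(np.array(r[0])/1000,4),np.round(r[1],1),"yaw",np.arctan(v[1]/v[0]).round(3)
E
python3 - <<'E'
from h import *
im,*r=handle(); print(r,off(r[1]))
E
```

```text
time: 16.75
tool_pos: [0.5245, -0.0655, 0.2217]
tool_rot: [-0.001, 0.995, 0.105, -0.001]
contact_force: [-0.9, -0.3, 0.5]
gripper_width: 0.751
grasp_force: 0.0
[1719, array([ 0.5255, -0.0685]), array([59.7, 15.9]), 'yaw', np.float32(0.193)] ('cm x,y', array([0.02, 0.32]), 'phi', np.float64(0.21), 'pos', array([ 0.5246, -0.0654,  0.2224]))
```

```bash
python3 -m crank '[{"x":0,"y":0.2,"z":1,"turn":0.01},{"x":0,"y":0,"z":4,"turn":0},{"x":0,"y":0,"z":3,"turn":0},{"x":0,"y":0,"z":0,"turn":0},{"x":0,"y":0,"z":0,"turn":0}]'
python3 - <<'E'
from h import *
im,*r=handle(); print(r,off(r[1]))
E
```

```text
time: 17.3
tool_pos: [0.5253, -0.0675, 0.1432]
tool_rot: [-0.0, 0.995, 0.099, -0.0]
contact_force: [1.1, -0.6, 0.7]
gripper_width: 0.749
grasp_force: 0.0
[3320, array([ 0.5257, -0.0683]), array([59.6, 16. ]), 'yaw', np.float32(0.197)] ('cm x,y', array([-0.08,  0.03]), 'phi', np.float64(0.198), 'pos', array([ 0.5264, -0.0678,  0.1448]))
```

```bash
python3 -m crank '[{"x":-0.05,"y":0,"z":2,"turn":0},{"x":0,"y":0,"z":2,"turn":0},{"x":0,"y":0,"z":0.5,"turn":0},{"x":0,"y":0,"z":0,"turn":0},{"x":0,"y":0,"z":0,"turn":0}]'
python3 -m crank '[{"x":0,"y":0,"z":0,"turn":0},{"x":0,"y":0,"z":0,"turn":0},{"x":0,"y":0,"z":0,"turn":0},{"x":0,"y":0,"z":0,"turn":0},{"x":0,"y":0,"z":0,"turn":0}]' 0
python3 -m crank '[{"x":0,"y":0,"z":0,"turn":0},{"x":0,"y":0,"z":0,"turn":0},{"x":0,"y":0,"z":0,"turn":0}]'
```

```text
time: 17.85
tool_pos: [0.5266, -0.0682, 0.1002]
tool_rot: [0.001, 0.995, 0.099, 0.001]
contact_force: [-0.7, 0.9, 0.0]
gripper_width: 0.749
grasp_force: 0.0
time: 18.35
tool_pos: [0.5256, -0.0678, 0.0989]
tool_rot: [-0.0, 0.995, 0.099, 0.0]
contact_force: [-2.0, 1.1, 5.0]
gripper_width: 0.177
grasp_force: 62.3
time: 18.65
tool_pos: [0.5256, -0.0678, 0.0989]
tool_rot: [-0.0, 0.995, 0.099, 0.0]
contact_force: [-2.7, 1.4, 5.4]
gripper_width: 0.169
grasp_force: 62.3
```

```bash
python3 -m crank '[{"x":0,"y":0,"z":0,"turn":-0.04},{"x":0,"y":0,"z":0,"turn":-0.08},{"x":0,"y":0,"z":0,"turn":-0.1},{"x":0,"y":0,"z":0,"turn":-0.1},{"x":0,"y":0,"z":0,"turn":-0.1}]'
python3 -m crank '[{"x":0,"y":0,"z":0,"turn":-0.1},{"x":0,"y":0,"z":0,"turn":-0.1},{"x":0,"y":0,"z":0,"turn":-0.1},{"x":0,"y":0,"z":0,"turn":-0.1},{"x":0,"y":0,"z":0,"turn":-0.1}]'
python3 -c "
from h import *
print(manip.state(),off((.5257,-.0678)))"
```

```text
time: 19.15
tool_pos: [0.5257, -0.0679, 0.0989]
tool_rot: [0.0, 0.952, 0.306, 0.0]
contact_force: [-1.7, 0.6, 5.3]
gripper_width: 0.173
grasp_force: 62.4
time: 19.65
tool_pos: [0.5258, -0.068, 0.099]
tool_rot: [0.0, 0.847, 0.532, 0.0]
contact_force: [-1.4, 1.6, 5.2]
gripper_width: 0.175
grasp_force: 62.3
{'time': 19.65, 'joint_pos': array([-2.69028498e-01, -5.33954546e-02,  1.94901864e+00,  7.33431033e-06,
        1.24499819e+00,  1.80190220e-01]), 'joint_vel': array([ 1.96378066e-03,  6.10025612e-04, -1.50270006e-03, -2.47784067e-03,
       -1.30519742e-05, -9.90525246e-01]), 'joint_efforts': array([ -0.04059215, -29.29862916, -32.04891443,  -0.10919424,
        -0.41505008,   0.71353119]), 'tool_pos': array([ 0.52581702, -0.06800372,  0.09895061]), 'tool_rot': array([3.55964502e-04, 8.46836369e-01, 5.31853296e-01, 3.30376733e-04]), 'contact_force': array([-1.38755148,  1.5735422 ,  5.17057201]), 'ft_torque': array([ 0.18829811,  0.29201881, -0.1252072 ]), 'grasp_force': 62.34504461288452, 'gripper_width': 0.17450844904656052} ('cm x,y', array([ 0.01, -0.02]), 'phi', np.float64(1.122), 'pos', array([ 0.5258, -0.068 ,  0.099 ]))
```

```bash
python3 -m crank '[{"x":0,"y":0,"z":0,"turn":-0.1},{"x":0,"y":0,"z":0,"turn":-0.1},{"x":0,"y":0,"z":0,"turn":-0.1},{"x":0,"y":0,"z":0,"turn":-0.1},{"x":0,"y":0,"z":0,"turn":-0.1}]'
python3 -m crank '[{"x":0,"y":0,"z":0,"turn":-0.1},{"x":0,"y":0,"z":0,"turn":-0.1},{"x":0,"y":0,"z":0,"turn":-0.1},{"x":0,"y":0,"z":0,"turn":-0.1},{"x":0,"y":0,"z":0,"turn":-0.1}]'
python3 -m crank '[{"x":0,"y":0,"z":0,"turn":-0.1},{"x":0,"y":0,"z":0,"turn":-0.1},{"x":0,"y":0,"z":0,"turn":-0.1},{"x":0,"y":0,"z":0,"turn":-0.1},{"x":0,"y":0,"z":0,"turn":-0.1}]'
python3 -m crank '[{"x":0,"y":0,"z":0,"turn":-0.1},{"x":0,"y":0,"z":0,"turn":-0.1},{"x":0,"y":0,"z":0,"turn":-0.1},{"x":0,"y":0,"z":0,"turn":-0.08},{"x":0,"y":0,"z":0,"turn":-0.04}]'
python3 -m crank '[{"x":0,"y":0,"z":0,"turn":-0.04},{"x":0,"y":0,"z":0,"turn":0},{"x":0,"y":0,"z":0,"turn":0}]'
python3 - <<'E'
from h import *
print(off((.5257,-.0678)))
for n in("scene","wrist","top"):
    im,d,K,T=grab(n); np.savez(n+"9.npz",im=im,d=d,K=K,T=T); cv2.imwrite(f"pics/{n}9.png",im[...,::-1])
    P=pts(d,K,T);hsv=cv2.cvtColor(im,cv2.COLOR_RGB2HSV);w=np.hypot(P[...,0]-.526,P[...,1]+.067)
    for l,m in (("red",(cv2.inRange(hsv,(0,170,60),(6,255,255))>0)&(abs(P[...,2]-.098)<.006)&(w<.14)),("ptr",(cv2.inRange(hsv,(18,110,60),(32,255,255))>0)&(P[...,2]<.025)&(w>.135)&(w<.19))):
        q=P[m]
        if len(q)>8:
            c=np.array(cv2.minEnclosingCircle(q[:,:2].astype(np.float32))[0]); print(n,l,len(q),c.round(4),q[:,:2].mean(0).round(4),"ang",np.arctan2(c[1]+.0675,c[0]-.526).round(3))
E
```

```text
time: 20.15
tool_pos: [0.526, -0.068, 0.099]
tool_rot: [0.001, 0.689, 0.725, 0.0]
contact_force: [-0.7, -0.2, 4.9]
gripper_width: 0.171
grasp_force: 62.3
time: 20.65
tool_pos: [0.5261, -0.068, 0.099]
tool_rot: [0.001, 0.488, 0.873, 0.0]
contact_force: [-0.0, 0.3, 5.0]
gripper_width: 0.171
grasp_force: 62.2
time: 21.15
tool_pos: [0.5262, -0.0679, 0.0989]
tool_rot: [0.001, 0.257, 0.966, 0.0]
contact_force: [0.8, 0.9, 4.1]
gripper_width: 0.168
grasp_force: 62.2
time: 21.65
tool_pos: [0.5262, -0.0678, 0.099]
tool_rot: [0.001, 0.051, 0.999, 0.0]
contact_force: [0.8, 1.0, 3.4]
gripper_width: 0.172
grasp_force: 62.2
time: 21.95
tool_pos: [0.5262, -0.0678, 0.099]
tool_rot: [0.001, 0.032, 0.999, 0.0]
contact_force: [2.0, 2.5, 5.6]
gripper_width: 0.172
grasp_force: 62.3
('cm x,y', array([ 0.05, -0.01]), 'phi', np.float64(3.077), 'pos', array([ 0.5262, -0.0678,  0.099 ]))
scene red 40 [ 0.4241 -0.0701] [ 0.4214 -0.0712] ang -3.116
scene ptr 11 [ 0.3634 -0.1025] [ 0.3632 -0.1022] ang -2.93
wrist red 11028 [ 0.4276 -0.0624] [ 0.4267 -0.0622] ang 3.089
wrist ptr 74 [ 0.3782 -0.1048] [ 0.3791 -0.1059] ang -2.894
top red 9 [ 0.4456 -0.06  ] [ 0.4458 -0.0613] ang 3.048
```

View pics/scene9.png

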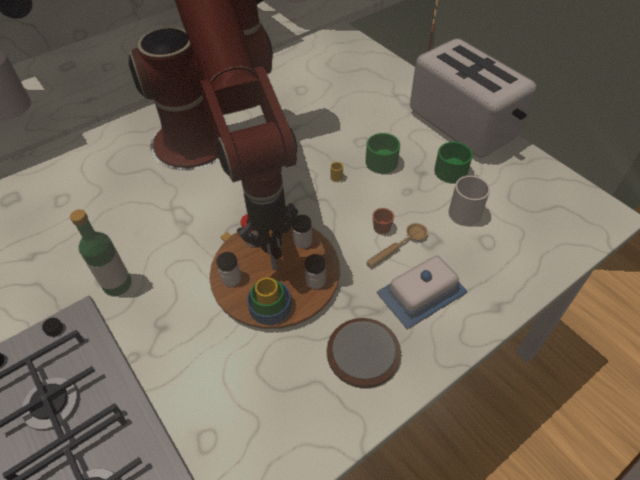

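The scene view shows the cups still nested at (268,293) and the red jar just short of the pointer at (247,222). The wrist camera puts the red jar at 3.08 rad and the pointer at about 3.35, so about 0.27 rad is left.

```bash
python3 -m crank '[{"x":0,"y":0,"z":0,"turn":-0.06},{"x":0,"y":0,"z":0,"turn":-0.08},{"x":0,"y":0,"z":0,"turn":-0.08},{"x":0,"y":0,"z":0,"turn":-0.04},{"x":0,"y":0,"z":0,"turn":-0.01}]'
python3 -m crank '[{"x":0,"y":0,"z":0,"turn":0},{"x":0,"y":0,"z":0,"turn":0},{"x":0,"y":0,"z":0,"turn":0}]'
python3 - <<'E'
from h import *
print(off((.5257,-.0678)))
for n in("scene","wrist"):
    im,d,K,T=grab(n); cv2.imwrite(f"pics/{n}10.png",im[...,::-1])
    P=pts(d,K,T);hsv=cv2.cvtColor(im,cv2.COLOR_RGB2HSV);w=np.hypot(P[...,0]-.526,P[...,1]+.067)
    for l,m in (("red",(cv2.inRange(hsv,(0,170,60),(6,255,255))>0)&(abs(P[...,2]-.098)<.006)&(w<.14)),("ptr",(cv2.inRange(hsv,(18,110,60),(32,255,255))>0)&(P[...,2]<.025)&(w>.135)&(w<.19))):
        q=P[m]
        if len(q)>8:
            c=np.array(cv2.minEnclosingCircle(q[:,:2].astype(np.float32))[0]); print(n,l,len(q),c.round(4),"ang",np.arctan2(c[1]+.0675,c[0]-.526).round(3))
im,d,K,T=grab("scene");P=pts(d,K,T);hsv=cv2.cvtColor(im,cv2.COLOR_RGB2HSV)
for l,a,b,h in(("yel",(20,130,60),(32,255,255),.101),("grn",(50,80,30),(85,255,255),.083)):
    m=(cv2.inRange(hsv,a,b)>0)&(abs(P[...,2]-h)<.006)&(np.hypot(P[...,0]-.526,P[...,1]+.067)<.15);q=P[m][:,:2].astype(np.float32);print(l,len(q),cv2.minEnclosingCircle(q))
E
```

```text
time: 22.6
tool_pos: [0.5262, -0.0677, 0.0989]
tool_rot: [0.001, -0.103, 0.995, 0.0]
contact_force: [2.5, 2.9, 5.7]
gripper_width: 0.175
grasp_force: 62.4
time: 22.9
tool_pos: [0.5262, -0.0677, 0.099]
tool_rot: [0.001, -0.103, 0.995, 0.0]
contact_force: [2.5, 3.6, 5.3]
gripper_width: 0.17
grasp_force: 62.4
('cm x,y', array([ 0.05, -0.  ]), 'phi', np.float64(3.347), 'pos', array([ 0.5262, -0.0677,  0.099 ]))
scene red 180 [ 0.4306 -0.0881] ang -2.929
wrist red 11025 [ 0.4291 -0.0885] ang -2.928
yel 126 ((0.6139348745346069, -0.10973544418811798), 0.023859400302171707)
grn 128 ((0.6157496571540833, -0.10937511920928955), 0.03446442633867264)
```

View pics/wrist10.png

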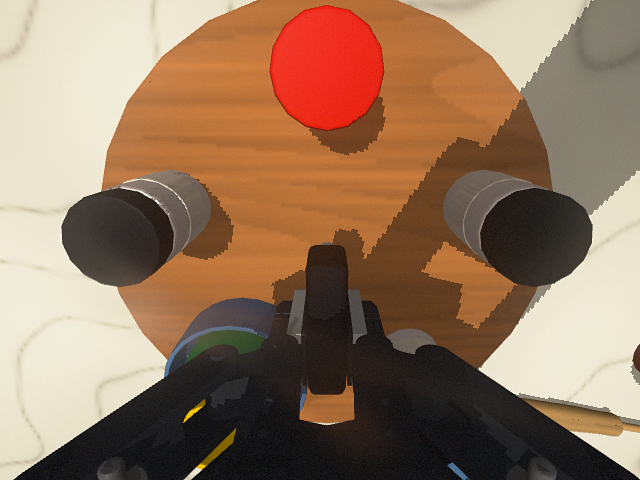

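The wrist view shows the red jar dead ahead at (327,67), the jaws on the handle at (327,320) and the pointer hidden beneath the jar. The jar measures (0.430, −0.088) against about (0.430, −0.088) wanted. The cups are nested and the carousel is still.

```bash
python3 -c "
from plant import manip
print(manip.job_done())"
```

```text
the job is handed in; nothing more can be done
None
```

I handed the job in at about 23 s: by the last camera check the green cup was in the blue, the yellow in the green, the red jar within a few millimetres of the point over the pointer, and the gripper closed on the handle; no verdict was shown.

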